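Find a grinding wheel's heavy side on the balancing stand and hold it down

TASK

The grinding wheel on the balancing stand has a hidden heavy side that its stiff bearings let stop short of the bottom: take the rim, turn its top to your left until the heavy side is lifted at least 45 degrees, let go and let it roll to rest, then do the same with the top turned to your right. From the two resting places work out the heavy side, turn the wheel by hand until the heavy side points straight down, and finish gripping the wheel still in that position, without letting go. Leave the mug, tin, jar, tape and blue bowl beside it where they are.

Things in the scene. Friction and masses are not known exactly. Their poses are not given: they have to be found in the camera images.
- axle (a point): Wheel centre, on its level axle, 112 mm above the bench. The frame does not turn with the wheel: x along the axle, roughly away from the robot, y to the left in the wheel's plane, z up. The wheel is a grey disc of 75 mm radius, 18 mm thick (faces at x = -9 and +9 mm), with steel flanges of 28 mm radius, 30 mm over both. Grip its rim from above across the thickness and swing it round the axle.
- rim_top (a point): Point on the axle frame 75 mm straight above the axle, at the top of the rim; it does not turn with the wheel. Left alone, the wheel rolls slowly (up to 3 s, no swinging past) until its heavy side is 13 to 24 degrees short of straight down, on the side it came from. Left nearer the bottom, it stays put. So straight down lies half-way between the resting angles reached from either side.
- wheel (a joint): Turn of the wheel, rad; grows as its top goes left (+y, anticlockwise seen by the robot). At 0 a red painted mark (7 x 22 mm, on both faces, 60 mm from the axle) points up. The mark is unrelated to the heavy side, which cannot be seen. At the start it may still roll for 3 s. From any rest, 1.3 rad of turning lifts the heavy side past 45 degrees. About 3 N at the rim turns it slowly.
- stand: Grey balancing stand fixed to the bench, base 140 mm along x, 180 mm along y, 18 mm high; origin under its centre, axes as at the axle. Two bearing posts at x = -50 and +50 mm, 18 mm thick in x, 38 mm wide in y, reach 19 mm above the axle.
- mug_mid (a point): Bystander, to be left alone: white mug, 79 x 114 x 89 mm. The point is 30 mm above the centre of its underside.
- tin_can_mid (a point): Bystander, to be left alone: open tin can, 75 mm across, 100 mm high. The point is 30 mm above the centre of its underside.
- jar_1_mid (a point): Bystander, to be left alone: white jar with a white cap, 50 mm across, 72 mm high. The point is 30 mm above the centre of its underside.
- tape_roll_mid (a point): Bystander, to be left alone: roll of beige tape lying flat, 100 mm across, 34 mm high. The point is 30 mm above the centre of its underside.
- mixing_bowl_mid (a point): Bystander, to be left alone: blue mixing bowl, 123 mm across, 62 mm high. The point is 30 mm above the centre of its underside.

How it is judged:
On the way, in this order (a step that is already met when the one before it is completed fails the run):
1. with the hand on the wheel, its top is turned left until the heavy side is lifted at least 45 degrees (contact force between the fingers and wheel above 0.3 N and y of slug in the frame of stand below -0.0318 m), for 0.05 s.
2. the wheel is let go and has rolled to rest (contact force between each of the arm, the fingers and wheel below 0.1 N and z of slug in the frame of stand below 0.07825 m and velocity of joint wheel between -0.06 and 0.06 rad/s), for 0.3 s.
3. with the hand on the wheel, its top is turned right until the heavy side is lifted at least 45 degrees (contact force between the fingers and wheel above 0.3 N and y of slug in the frame of stand above 0.0318 m), for 0.05 s.
4. the wheel is let go and has rolled to rest again (all of step 2), for 0.3 s.
At the end, for the whole second after the job is handed in: The heavy side points straight down within 8 degrees, the wheel is still (under 0.06 rad/s), and the fingers are gripping it with more than 2 N through the last second (y of slug in the frame of stand between -0.0063 and 0.0063 m and z of slug in the frame of stand below 0.08 m and contact force between the fingers and wheel above 2 N and velocity of joint wheel between -0.06 and 0.06 rad/s); the arm keeps its last pose, push and grip.
It fails at once if the mug, tin, jar, tape or blue bowl is shifted more than 25 mm (distance of any of mug_mid, tin_can_mid, jar_1_mid, tape_roll_mid, mixing_bowl_mid from where it was at the start of the episode above 0.025 m).
It also fails if it takes over 64 s, if anything falls off the work surface, if the arm or the gripper's body presses on something with over 40 N, if the wrist force passes 120 N, or if a joint passes its speed limit or range.

ROBOT

A 7-joint arm with a two-finger parallel gripper is mounted at the origin on a cart in front of the work surface, level with it; the furniture and walls round the work are solid. World frame = base frame: x ahead of the robot, y to its left, z up, the work surface at z = 0. Lengths are in m, angles in rad, forces in N, time in s.
With the tool pointing down it reaches from about 0.4 to 0.875 m from the base axis. Payload 6.5 kg.
Tool frame: the origin (TCP) lies at the very end of the fingers, on their centre line; the grasp point (between the pads) lies robot.tcp_to_grasp behind it (robot.tcp_to_grasp is the distance from the TCP to the grasp point, in m); z points along the fingers, y is the direction in which the jaws open and shut (so a half turn about z gives the same grasp; the last joint's range is limited). The gripper opens to 85 mm and grips with 20 to 120 N. Pads are 22 mm wide; open, the fingers measure 114 mm over their backs; the gripper's body (76 mm by 85 mm) begins 54 mm behind the grasp point. The pads swing forward as they close: fully open they stand 13 mm farther back than shut.
Start: joints at [1.054, 0.536, -0.004, 1.538, 0.003, 1.067, -0.071], TCP at [0.283, -0.585, 0.231] pointing down, gripper open.
Joint ranges: [-2.7, 2.7], [-0.37, 2.16], [-1.27, 1.26], [0.24, 2.4], [-1.31, 4.45], [0.19, 1.91], [-2.76, 2.76]. Speed limits (rad/s): [2.39, 2.39, 3.14, 3.14, 3.14, 3.14, 3.14].

INTERFACE

Orientations are given as [roll, pitch, yaw] about the fixed x, y, z axes, in that order (R = Rz(yaw) Ry(pitch) Rx(roll)).
In Python, from plant import robot gives the robot as it stands.
- The arm moves only by the tool jog_arm, never from a script. Its argument "plan" is a list of rows, each an object of numbers: "fingers": the finger opening in cm, from 0 to 8.54; "tx", "ty", "tz": the shift along the tool's x, y, z in cm; "ax", "ay", "az": the turn, a rotation vector about the tool's x, y, z in degrees. In form: [{"fingers": .., "tx": .., "ty": .., "tz": .., "ax": .., "ay": .., "az": ..}, ...]. A call has 1 to 12 rows; each row is the pose to reach, as a shift and turn from the pose commanded when the call began, along the tool's axes at that moment; what a row does not reach only later rows make up. A row lasts 1/12 s, in which the tool goes at most 41.7 mm and 7.16 degrees, less where a joint would pass 70% of its speed; a pose out of reach is approached as far as the arm can. A call with a gripper value outside its range is refused whole. The fingers move at their own pace and stop on an object; "force" is the grip in N (left out, the last holds). Time passes only in rows, so rows that repeat a pose let the fingers close. It gives the time, the measured TCP pose, the force and the opening at its end, in the units of the state.
- robot.get_obs(): the state, without advancing time (a new reading comes with each control period).
- robot.get_image(name): name is "side" or "top"; returns the picture (480x640x3 uint8, blue, green, red); there is no depth.
- robot.get_calibration(name): a dict with "camera_matrix" (3x3 intrinsics, pixels), "k1" (the pictures are not rectified: a ray, as slopes to the right and down, at radius r is drawn at 1 + k1 r^2 times it, then the intrinsics apply), "R" (3x3) and "t" (3): a world point X has camera coordinates R X + t. Camera axes: x right, y down, z forward; pixel columns grow to the right and rows downward; lengths in m; the calibration is good to about 2 mm. A picture is of the moment at which its call begins. get_calibration takes no time and is no camera call.
- robot.finish_job(): hands the job in, once; it reports no verdict.
The state is a dict: "clock": time; "joints": joint angles; "joint_velocities": joint speeds; "joint_torque": joint torques, N m; "tool_pos": TCP position; "tcp_rot": TCP orientation; "contact_force": force on the tool from outside, world axes, zero at the start; "moment": the same for the moment, N m; "grip_width": finger opening in m.
Only numpy, scipy, OpenCV 4.12 (cv2) and the standard library are available. Lean on these libraries where they do the work, as an engineer would, in place of code of your own. Each camera call takes 0.05 s, during which the arm holds its last target.

## Working session

There is one attempt and no reset: what is moved stays moved. The work goes in short steps, Python scripts to look and compute and a tool call to move; the robot and the scene stay as the last step left them, time stands still between calls to the robot, and variables do not carry over. Pictures are saved under pics/ and viewed, and the job is handed in when it is done.

Besides the shell and the picture viewer there is one more tool, called after "Call:" by a JSON object that holds its "op" and its "data", one argument or row to a line. jog_arm: Moves the arm, as the interface text tells. Its arguments: {"type":"object","properties":{"plan":{"type":"array","items":{"type":"object","properties":{"fingers":{"type":"number"},"tx":{"type":"number"},"ty":{"type":"number"},"tz":{"type":"number"},"ax":{"type":"number"},"ay":{"type":"number"},"az":{"type":"number"}}}},"force":{"type":"number"}},"required":["plan"]}

```bash
ls; mkdir -p pics
python3 - <<'E'
from plant import robot
import cv2
o=robot.get_obs(); print(o, robot.tcp_to_grasp)
for n in("side","top"):
    cv2.imwrite(f"pics/{n}0.png",robot.get_image(n)); c=robot.get_calibration(n); print(n,c)
E
```

```text
pics
{'clock': 0.0, 'joints': array([ 1.05379035,  0.53718706, -0.00441785,  1.53888546,  0.00258059,
        1.06728257, -0.07116253]), 'joint_velocities': array([-3.61559396e-05,  8.56672988e-04,  1.72083918e-03, -1.15237805e-03,
        1.65891664e-04,  9.51754692e-04, -7.89269882e-05]), 'joint_torque': array([-3.94284916e-04, -5.83408213e+01,  1.04884531e+00, -2.59107792e+01,
        1.24405848e-02,  9.49091977e-03, -1.22149834e-05]), 'tool_pos': array([ 0.28289849, -0.58450067,  0.23039493]), 'tcp_rot': array([-3.13984019e+00,  1.22344566e-04,  4.50888285e-01]), 'contact_force': array([-0.01448514,  0.44399548,  0.02436542]), 'moment': array([0.04249905, 0.00506927, 0.04016577]), 'grip_width': 0.08560563043873697} 0.0187
side {'camera_matrix': array([[524.91833199,   0.        , 326.36503085],
       [  0.        , 524.91833199, 238.98059257],
       [  0.        ,   0.        ,   1.        ]]), 'k1': -0.010641454963072405, 'R': array([[-0.81488962, -0.57949533, -0.01183509],
       [-0.3407824 ,  0.49552717, -0.79894942],
       [ 0.46885207, -0.6470224 , -0.60128175]]), 't': array([0.5427726 , 0.25313672, 1.35412161])}
top {'camera_matrix': array([[563.7913992 ,   0.        , 322.09107689],
       [  0.        , 563.7913992 , 248.22047245],
       [  0.        ,   0.        ,   1.        ]]), 'k1': -0.12939927933533907, 'R': array([[-0.0465569 , -0.99890534, -0.00453569],
       [-0.97843472,  0.04651661, -0.20125036],
       [ 0.20124105, -0.00493171, -0.97952934]]), 't': array([0.11386362, 0.57195413, 1.87889739])}
```

View pics/side0.png

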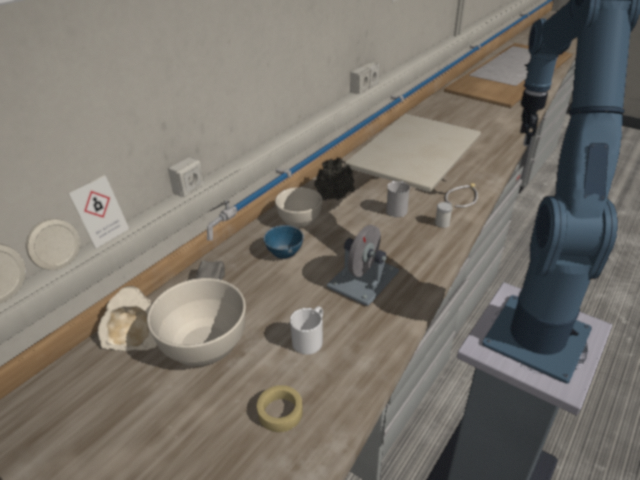

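View pics/top0.png

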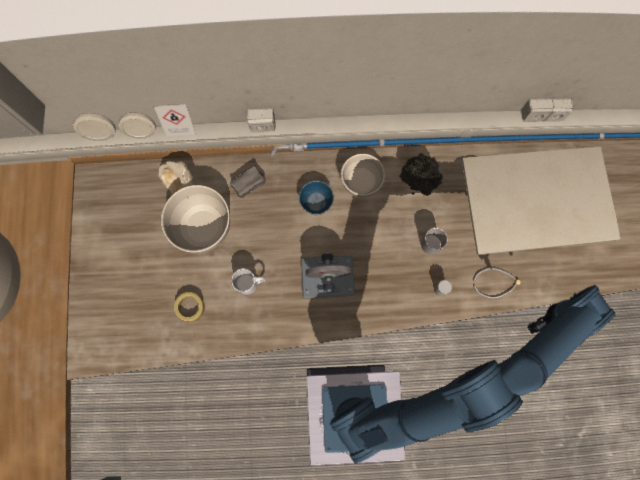

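Run:
```python
import cv2
s=cv2.imread("pics/side0.png")[215:315,315:415]; t=cv2.imread("pics/top0.png")[240:310,285:370]
cv2.imwrite("pics/s0z.png",cv2.resize(s,(600,600),interpolation=cv2.INTER_CUBIC))
cv2.imwrite("pics/t0z.png",cv2.resize(t,(680,560),interpolation=cv2.INTER_CUBIC))
```

```text
(no output)
```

View pics/s0z.png

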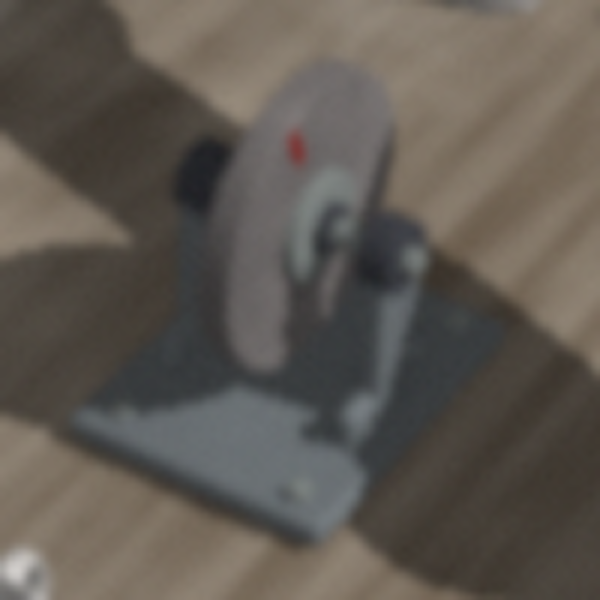

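View pics/t0z.png

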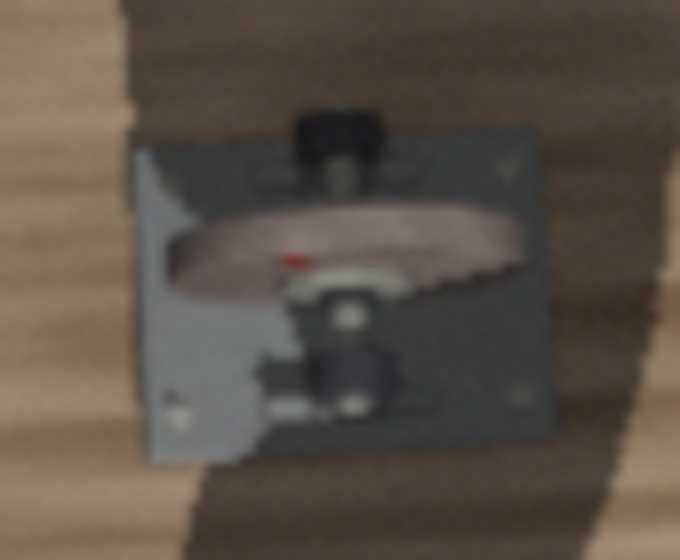

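```bash
cat > h.py <<'E'
import numpy as np, cv2
from plant import robot
C={n:robot.get_calibration(n) for n in("side","top")}
def ray(n,uv):
    c=C[n];K=c["camera_matrix"]
    p=cv2.undistortPoints(np.array([[uv]],float),K,np.array([c["k1"],0,0,0.]))[0,0]
    d=c["R"].T@np.array([p[0],p[1],1]); o=-c["R"].T@c["t"]
    return o,d
def plane(n,uv,z):
    o,d=ray(n,uv); return o+d*(z-o[2])/d[2]
def proj(n,X):
    c=C[n];K=c["camera_matrix"]; X=np.atleast_2d(X)
    return cv2.projectPoints(X,cv2.Rodrigues(c["R"])[0],c["t"],K,np.array([c["k1"],0,0,0.]))[0][:,0]
E
python3 - <<'E'
from h import *
for n in C: print(n,-C[n]["R"].T@C[n]["t"])
P=[plane("top",(285+a/8,240+b/8),.018) for a,b in((135,148),(540,130),(553,438),(150,462))]
for p in P: print(p.round(4))
print(np.mean(P,0),[np.linalg.norm(P[i]-P[i-1]) for i in range(4)])
for i,j in((0,1),(3,2)): d=P[i]-P[j]; print("yaw from y-edges",np.degrees(np.arctan2(-d[0],d[1])))
for i,j in((0,3),(1,2)): d=P[i]-P[j]; print("yaw x",np.degrees(np.arctan2(d[1],d[0])))
for a,b in((70,415),(315,535),(505,325)): print("side",plane("side",(315+a/6,215+b/6),.018).round(4))
E
```

```text
side [-0.10631842  1.06524508  1.02287582]
top [0.18680964 0.09639979 1.95605754]
[0.5517 0.159  0.018 ]
[ 0.5513 -0.0183  0.018 ]
[ 0.4158 -0.0163  0.018 ]
[0.4136 0.158  0.018 ]
[0.48309922 0.07060091 0.018     ] [np.float64(0.13802461277692632), np.float64(0.17730486602024376), np.float64(0.13547142487518182), np.float64(0.17426763900246098)]
yaw from y-edges -0.13037525666295172
yaw from y-edges 0.7108803125508428
yaw x 0.4059982180532867
yaw x -0.8764199179281366
side [0.5521 0.1584 0.018 ]
side [0.4132 0.1614 0.018 ]
side [ 0.4143 -0.0171  0.018 ]
```

```bash
cat >> h.py <<'E'
from scipy.spatial.transform import Rotation as Ro
A=np.array([.483,.071,.112])
def tgt(phi,r,dx=0):
    """pose of TCP at rim angle phi deg (left +), radius r"""
    f=np.radians(phi); u=np.array([0,np.sin(f),np.cos(f)])
    Rm=np.column_stack([[0,np.cos(f),-np.sin(f)],[1,0,0],-u])
    return A+r*u+[dx,0,0],Ro.from_matrix(Rm)
def row(p0,R0,p,R):
    t=R0.inv().apply(p-p0)*100; a=(R0.inv()*R).as_rotvec(degrees=True)
    return t.round(2),a.round(1)
def cur():
    o=robot.get_obs(); return o["tool_pos"],Ro.from_euler("xyz",o["tcp_rot"])
def red(n,im,pl=None):
    h=cv2.cvtColor(im,cv2.COLOR_BGR2HSV)
    m=(((h[...,0]<10)|(h[...,0]>170))&(h[...,1]>110)&(h[...,2]>50)).astype(np.uint8)
    c=proj(n,A)[0].astype(int); w=np.zeros_like(m); cv2.circle(w,tuple(map(int,c)),45,1,-1); m&=w
    if m.sum()<3: return None
    k,l,st,ce=cv2.connectedComponentsWithStats(m); i=1+np.argmax(st[1:,4])
    ys,xs=np.where(l==i); wt=np.maximum(im[ys,xs,2].astype(float)-im[ys,xs,1],0)
    uv=(np.average(xs,weights=wt),np.average(ys,weights=wt))
    o,d=ray(n,uv); X=o+d*(A[0]-.009-o[0])/d[0]; q=X-A
    return len(xs),np.round(uv,1),(q*1000).round(1),round(float(np.degrees(np.arctan2(-0+q[1],q[2]))),1),round(float(np.hypot(q[1],q[2])*1000),1)
def look(tag,view=True):
    for n in("side","top"):
        im=robot.get_image(n); cv2.imwrite(f"pics/{n}_{tag}.png",im); print(n,"mark",red(n,im))
        c=proj(n,A)[0].astype(int); s=im[c[1]-60:c[1]+60,c[0]-60:c[0]+60]
        cv2.imwrite(f"pics/{n}_{tag}z.png",cv2.resize(s,(480,480),interpolation=cv2.INTER_CUBIC))
E
python3 - <<'E'
from h import *
for n in C: print(n,red(n,cv2.imread(f"pics/{n}0.png")),proj(n,[A,A+[0,0,.075],A+[0,.075,0]]))
p,R=cur()
print(row(p,R,*tgt(-38,.12)),row(p,R,*tgt(0,.13)))
p,R=tgt(0,.13)
print(row(p,R,*tgt(-38,.12)))
E
```

```text
side (3, array([364., 239.]), array([-9. , 20.6, 59.3]), 19.2, 62.8) [[364.53812886 251.22865276]
 [365.42094252 229.50212529]
 [349.7649028  265.39729258]]
top None [[328.11599585 272.42507224]
 [328.25636693 268.67241211]
 [305.48527185 273.48087244]]
(array([ 43.35, -43.64,   2.46]), array([ 21.2,  33.8, -61.7])) (array([ 46.57, -50.29,  -1.07]), array([ -0.1,  -0. , -64.2]))
(array([-7.39,  0.  ,  3.54]), array([ 0., 38.,  0.]))
```

Call:
{"op": "jog_arm", "data": {
  "plan": [
    {"fingers": 5.5,"tx": 46.6,"ty": -50.3,"tz": -2,"az": -64.2},
    {"fingers": 5.5,"tx": 46.6,"ty": -50.3,"tz": -2,"az": -64.2},
    {"fingers": 5.5,"tx": 46.6,"ty": -50.3,"tz": -2,"az": -64.2},
    {"fingers": 5.5,"tx": 46.6,"ty": -50.3,"tz": -2,"az": -64.2},
    {"fingers": 5.5,"tx": 46.6,"ty": -50.3,"tz": -2,"az": -64.2},
    {"fingers": 5.5,"tx": 46.6,"ty": -50.3,"tz": -2,"az": -64.2},
    {"fingers": 5.5,"tx": 46.6,"ty": -50.3,"tz": -2,"az": -64.2},
    {"fingers": 5.5,"tx": 46.6,"ty": -50.3,"tz": -2,"az": -64.2},
    {"fingers": 5.5,"tx": 46.6,"ty": -50.3,"tz": -2,"az": -64.2},
    {"fingers": 5.5,"tx": 46.6,"ty": -50.3,"tz": -2,"az": -64.2},
    {"fingers": 5.5,"tx": 46.6,"ty": -50.3,"tz": -2,"az": -64.2},
    {"fingers": 5.5,"tx": 46.6,"ty": -50.3,"tz": -2,"az": -64.2}
  ],
  "force": 40
}}

```text
$.plan[0]: bad value
```

Call:
{"op": "jog_arm", "data": {
  "plan": [
    {"fingers": 5.5,"tx": 27.9,"ty": -30.2,"tz": -2,"az": -40},
    {"fingers": 5.5,"tx": 27.9,"ty": -30.2,"tz": -2,"az": -40},
    {"fingers": 5.5,"tx": 27.9,"ty": -30.2,"tz": -2,"az": -40},
    {"fingers": 5.5,"tx": 27.9,"ty": -30.2,"tz": -2,"az": -40},
    {"fingers": 5.5,"tx": 27.9,"ty": -30.2,"tz": -2,"az": -40},
    {"fingers": 5.5,"tx": 27.9,"ty": -30.2,"tz": -2,"az": -40},
    {"fingers": 5.5,"tx": 27.9,"ty": -30.2,"tz": -2,"az": -40},
    {"fingers": 5.5,"tx": 27.9,"ty": -30.2,"tz": -2,"az": -40},
    {"fingers": 5.5,"tx": 27.9,"ty": -30.2,"tz": -2,"az": -40},
    {"fingers": 5.5,"tx": 27.9,"ty": -30.2,"tz": -2,"az": -40},
    {"fingers": 5.5,"tx": 27.9,"ty": -30.2,"tz": -2,"az": -40}
  ],
  "force": 40
}}

```text
$.plan[0]: bad value
```

Call:
{"op": "jog_arm", "data": {
  "plan": [
    {"fingers": 5.5,"tx": 2.5,"ty": -2.7,"tz": -0.2,"az": -3.5},
    {"fingers": 5.5,"tx": 5,"ty": -5.4,"tz": -0.4,"az": -7},
    {"fingers": 5.5,"tx": 7.5,"ty": -8.1,"tz": -0.6,"az": -10.5},
    {"fingers": 5.5,"tx": 10,"ty": -10.8,"tz": -0.8,"az": -14},
    {"fingers": 5.5,"tx": 12.5,"ty": -13.5,"tz": -1,"az": -17.5},
    {"fingers": 5.5,"tx": 15,"ty": -16.2,"tz": -1.2,"az": -21},
    {"fingers": 5.5,"tx": 17.5,"ty": -18.9,"tz": -1.4,"az": -24.5},
    {"fingers": 5.5,"tx": 20,"ty": -21.6,"tz": -1.6,"az": -28},
    {"fingers": 5.5,"tx": 22.5,"ty": -24.3,"tz": -1.8,"az": -31.5},
    {"fingers": 5.5,"tx": 25,"ty": -27,"tz": -2,"az": -35}
  ],
  "force": 40
}}

```text
$.plan[0]: bad value
```

Call:
{"op": "jog_arm", "data": {
  "plan": [
    {"fingers": 5.5,"tx": 27.9,"ty": -30.2,"tz": -2,"ax": 0,"ay": 0,"az": -40},
    {"fingers": 5.5,"tx": 27.9,"ty": -30.2,"tz": -2,"ax": 0,"ay": 0,"az": -40},
    {"fingers": 5.5,"tx": 27.9,"ty": -30.2,"tz": -2,"ax": 0,"ay": 0,"az": -40},
    {"fingers": 5.5,"tx": 27.9,"ty": -30.2,"tz": -2,"ax": 0,"ay": 0,"az": -40},
    {"fingers": 5.5,"tx": 27.9,"ty": -30.2,"tz": -2,"ax": 0,"ay": 0,"az": -40},
    {"fingers": 5.5,"tx": 27.9,"ty": -30.2,"tz": -2,"ax": 0,"ay": 0,"az": -40},
    {"fingers": 5.5,"tx": 27.9,"ty": -30.2,"tz": -2,"ax": 0,"ay": 0,"az": -40},
    {"fingers": 5.5,"tx": 27.9,"ty": -30.2,"tz": -2,"ax": 0,"ay": 0,"az": -40},
    {"fingers": 5.5,"tx": 27.9,"ty": -30.2,"tz": -2,"ax": 0,"ay": 0,"az": -40},
    {"fingers": 5.5,"tx": 27.9,"ty": -30.2,"tz": -2,"ax": 0,"ay": 0,"az": -40}
  ],
  "force": 40
}}

```text
clock: 0.93
tool_pos: [0.4028, -0.1889, 0.2513]
tcp_rot: [-3.141, -0.0, 1.15]
contact_force: [1.2, 0.5, -0.3]
grip_width: 0.0546
```

Run:
```python
from h import *
p,R=cur(); print(p,robot.get_obs()["clock"])
# commanded pose assumed from start
ps=np.array([.2829,-.5845,.2304]);Rs=Ro.from_euler("xyz",[-3.13984,.0001,.4509])
pc=ps+Rs.apply([.279,-.302,-.02]);Rc=Rs*Ro.from_rotvec([0,0,-40],degrees=True); print(pc,Rc.as_euler("xyz"))
print(row(pc,Rc,*tgt(0,.13)),row(pc,Rc,*tgt(-38,.12)))
```

```text
[ 0.40280676 -0.18893811  0.25134083] 0.9333
[ 0.40242846 -0.19113294  0.25090137] [-3.14018576e+00 -1.04997918e-03  1.14903087e+00]
(array([27.21, -3.38,  0.92]), array([ -0.1,  -0.1, -24.2])) (array([20.47, -0.35,  4.46]), array([  7.9,  37.4, -23.3]))
```

Call:
{"op": "jog_arm", "data": {
  "plan": [
    {"fingers": 5.5,"tx": 12,"ty": -1,"tz": 0,"ax": 0,"ay": 0,"az": -12},
    {"fingers": 5.5,"tx": 12,"ty": -1,"tz": 0,"ax": 0,"ay": 0,"az": -12},
    {"fingers": 5.5,"tx": 20.5,"ty": -0.4,"tz": 3.5,"ax": 7.9,"ay": 37.4,"az": -23.3},
    {"fingers": 5.5,"tx": 20.5,"ty": -0.4,"tz": 3.5,"ax": 7.9,"ay": 37.4,"az": -23.3},
    {"fingers": 5.5,"tx": 20.5,"ty": -0.4,"tz": 4.4,"ax": 7.9,"ay": 37.4,"az": -23.3},
    {"fingers": 5.5,"tx": 20.5,"ty": -0.4,"tz": 4.4,"ax": 7.9,"ay": 37.4,"az": -23.3},
    {"fingers": 5.5,"tx": 20.5,"ty": -0.4,"tz": 4.4,"ax": 7.9,"ay": 37.4,"az": -23.3},
    {"fingers": 5.5,"tx": 20.5,"ty": -0.4,"tz": 4.4,"ax": 7.9,"ay": 37.4,"az": -23.3},
    {"fingers": 5.5,"tx": 20.5,"ty": -0.4,"tz": 4.4,"ax": 7.9,"ay": 37.4,"az": -23.3},
    {"fingers": 5.5,"tx": 20.5,"ty": -0.4,"tz": 4.4,"ax": 7.9,"ay": 37.4,"az": -23.3},
    {"fingers": 5.5,"tx": 20.5,"ty": -0.4,"tz": 4.4,"ax": 7.9,"ay": 37.4,"az": -23.3}
  ]
}}

```text
clock: 1.85
tool_pos: [0.4829, -0.0021, 0.2076]
tcp_rot: [3.139, -0.661, 1.573]
contact_force: [-0.2, 1.2, 0.1]
grip_width: 0.0551
```

```bash
python3 - <<'E'
s=open('h.py').read()
s=s.replace('m=(((h[...,0]<10)|(h[...,0]>170))&(h[...,1]>110)&(h[...,2]>50)).astype(np.uint8)','f=im.astype(int); m=((f[...,2]-np.maximum(f[...,1],f[...,0]))>22).astype(np.uint8)')
open('h.py','w').write(s)
E
python3 - <<'E'
from h import *
for n in C: print(n,red(n,cv2.imread(f"pics/{n}0.png")))
look("a")
p,R=cur(); print(p,robot.get_obs()["joints"])
print(row(p,R,*tgt(-38,.12)),row(p,R,*tgt(-38,.048)))
E
```

```text
side (16, array([364. , 239.4]), array([-9. , 20.6, 58.2]), 19.5, 61.7)
top (116, array([295.6, 288.8]), array([  -9. ,  123.4, -304.4]), 157.9, 328.4)
side mark (16, array([364. , 239.4]), array([-9. , 20.6, 58.2]), 19.5, 61.8)
top mark (459, array([294.7, 281.8]), array([  -9. ,  117.1, -116.9]), 135.0, 165.5)
[ 0.48301584 -0.00169905  0.20803675] [ 0.82161052  0.54133568 -0.64612075  1.91347399 -0.39693353  0.97716776
  0.48220348]
(array([-0.18, -0.  ,  0.04]), array([0.1, 0.2, 0.2])) (array([-0.16, -0.01,  7.24]), array([0.1, 0.2, 0.2]))
```

View pics/side_az.png

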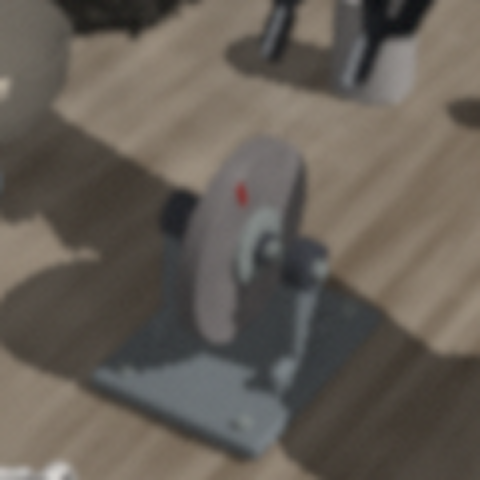

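View pics/top_az.png

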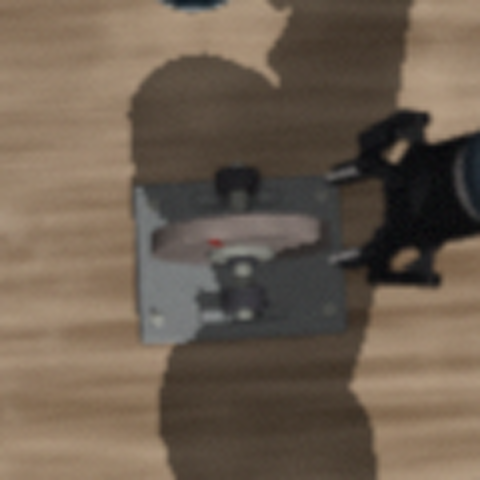

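Call:
{"op": "jog_arm", "data": {
  "plan": [
    {"fingers": 5.5,"tx": -0.1,"ty": 0,"tz": 2.5,"ax": 0,"ay": 0,"az": 0},
    {"fingers": 5.5,"tx": -0.1,"ty": 0,"tz": 5,"ax": 0,"ay": 0,"az": 0},
    {"fingers": 5.5,"tx": -0.1,"ty": 0,"tz": 7.2,"ax": 0,"ay": 0,"az": 0},
    {"fingers": 5.5,"tx": -0.1,"ty": 0,"tz": 7.2,"ax": 0,"ay": 0,"az": 0},
    {"fingers": 1,"tx": -0.1,"ty": 0,"tz": 7.2,"ax": 0,"ay": 0,"az": 0},
    {"fingers": 1,"tx": -0.1,"ty": 0,"tz": 7.2,"ax": 0,"ay": 0,"az": 0},
    {"fingers": 1,"tx": -0.1,"ty": 0,"tz": 7.2,"ax": 0,"ay": 0,"az": 0},
    {"fingers": 1,"tx": -0.1,"ty": 0,"tz": 7.2,"ax": 0,"ay": 0,"az": 0},
    {"fingers": 1,"tx": -0.1,"ty": 0,"tz": 7.2,"ax": 0,"ay": 0,"az": 0},
    {"fingers": 1,"tx": -0.1,"ty": 0,"tz": 7.2,"ax": 0,"ay": 0,"az": 0}
  ],
  "force": 40
}}

```text
clock: 2.78
tool_pos: [0.4864, 0.0392, 0.1513]
tcp_rot: [3.132, -0.66, 1.574]
contact_force: [7.2, 2.0, -1.9]
grip_width: 0.0169
```

Run:
```python
from h import *
o=robot.get_obs(); print(o["contact_force"],o["grip_width"],o["clock"])
look("b")
p,R=cur(); print(p,R.as_euler("xyz"))
p0,R0=tgt(-38,.048)
for f in range(-32,43,6): print(row(p0,R0,*tgt(f,.048)))
```

```text
[ 7.20311824  2.00746169 -1.85392397] 0.01689110841094467 2.7833
side mark (16, array([364. , 239.4]), array([-9. , 20.5, 58.1]), 19.4, 61.6)
top mark (316, array([292.6, 270.2]), array([ -9. , 110.6, 130.6]), 40.3, 171.1)
[0.4864218  0.03928537 0.15127106] [ 3.13180798 -0.66032461  1.57357344]
(array([0.5 , 0.  , 0.03]), array([ 0., -6.,  0.]))
(array([1. , 0. , 0.1]), array([  0., -12.,   0.]))
(array([1.48, 0.  , 0.23]), array([  0., -18.,   0.]))
(array([1.95, 0.  , 0.41]), array([  0., -24.,   0.]))
(array([2.4 , 0.  , 0.64]), array([  0., -30.,   0.]))
(array([2.82, 0.  , 0.92]), array([  0., -36.,   0.]))
(array([3.21, 0.  , 1.23]), array([  0., -42.,   0.]))
(array([3.57, 0.  , 1.59]), array([  0., -48.,   0.]))
(array([3.88, 0.  , 1.98]), array([  0., -54.,   0.]))
(array([4.16, 0.  , 2.4 ]), array([  0., -60.,   0.]))
(array([4.39, 0.  , 2.85]), array([  0., -66.,   0.]))
(array([4.57, 0.  , 3.32]), array([  0., -72.,   0.]))
(array([4.7, 0. , 3.8]), array([  0., -78.,   0.]))
```

View pics/side_bz.png

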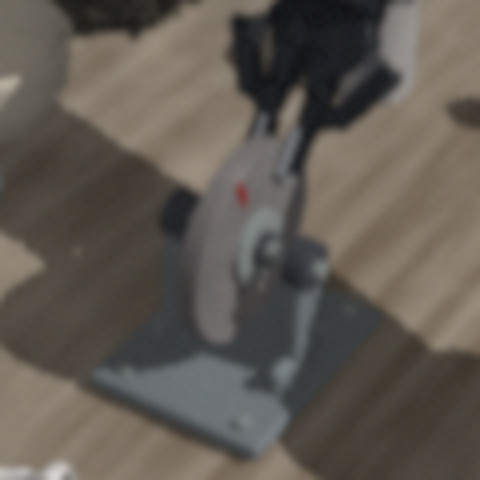

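```bash
sed -i 's/A=np.array(\[.483/A=np.array([.487/' h.py
python3 - <<'E'
from h import *
p0,R0=tgt(-38,.048)
for k in range(1,13):
  t,a=row(p0,R0,*tgt(-38+4*k,.048)); print(t,a[1])
E
```

```text
[0.33 0.   0.01] -4.0
[0.67 0.   0.05] -8.0
[1.  0.  0.1] -12.0
[1.32 0.   0.19] -16.0
[1.64 0.   0.29] -20.0
[1.95 0.   0.41] -24.0
[2.25 0.   0.56] -28.0
[2.54 0.   0.73] -32.0
[2.82 0.   0.92] -36.0
[3.09 0.   1.12] -40.0
[3.33 0.   1.35] -44.0
[3.57 0.   1.59] -48.0
```

Call:
{"op": "jog_arm", "data": {
  "plan": [
    {"fingers": 1,"tx": 0.33,"ty": 0.2,"tz": 0.01,"ax": 0,"ay": -4,"az": 0},
    {"fingers": 1,"tx": 0.67,"ty": 0.4,"tz": 0.05,"ax": 0,"ay": -8,"az": 0},
    {"fingers": 1,"tx": 1.0,"ty": 0.4,"tz": 0.1,"ax": 0,"ay": -12,"az": 0},
    {"fingers": 1,"tx": 1.32,"ty": 0.4,"tz": 0.19,"ax": 0,"ay": -16,"az": 0},
    {"fingers": 1,"tx": 1.64,"ty": 0.4,"tz": 0.29,"ax": 0,"ay": -20,"az": 0},
    {"fingers": 1,"tx": 1.95,"ty": 0.4,"tz": 0.41,"ax": 0,"ay": -24,"az": 0},
    {"fingers": 1,"tx": 2.25,"ty": 0.4,"tz": 0.56,"ax": 0,"ay": -28,"az": 0},
    {"fingers": 1,"tx": 2.54,"ty": 0.4,"tz": 0.73,"ax": 0,"ay": -32,"az": 0},
    {"fingers": 1,"tx": 2.82,"ty": 0.4,"tz": 0.92,"ax": 0,"ay": -36,"az": 0},
    {"fingers": 1,"tx": 3.09,"ty": 0.4,"tz": 1.12,"ax": 0,"ay": -40,"az": 0},
    {"fingers": 1,"tx": 3.33,"ty": 0.4,"tz": 1.35,"ax": 0,"ay": -44,"az": 0},
    {"fingers": 1,"tx": 3.57,"ty": 0.4,"tz": 1.59,"ax": 0,"ay": -48,"az": 0}
  ],
  "force": 50
}}

```text
clock: 3.88
tool_pos: [0.4862, 0.0761, 0.1611]
tcp_rot: [3.14, 0.183, 1.568]
contact_force: [-7.4, -4.2, 2.3]
grip_width: 0.0172
```

Run:
```python
from h import *
look("c")
p,R=cur(); q=p-A; print(p,R.as_euler("xyz"),np.hypot(q[1],q[2]),np.degrees(np.arctan2(q[1],q[2])),robot.get_obs()["contact_force"],robot.get_obs()["grip_width"])
p0,R0=tgt(10,.048)
for k in range(1,9):
  t,a=row(p0,R0,*tgt(10+4*k,.048)); print(t,a[1])
```

```text
side mark (17, array([356.9, 255.2]), array([-9. , 48.1, 19.8]), 67.6, 52.0)
top mark (100, array([364.1, 278.4]), array([  -9. , -128.9, -141.2]), -137.6, 191.2)
[0.48615337 0.07931878 0.16058899] [3.1411125  0.18004324 1.57462414] 0.049295966227761875 9.715249660515825 [-8.26803777 -0.58108098 14.34322271] 0.017165678606916854
[0.33 0.   0.01] -4.0
[0.67 0.   0.05] -8.0
[1.  0.  0.1] -12.0
[1.32 0.   0.19] -16.0
[1.64 0.   0.29] -20.0
[1.95 0.   0.41] -24.0
[2.25 0.   0.56] -28.0
[2.54 0.   0.73] -32.0
```

View pics/side_cz.png

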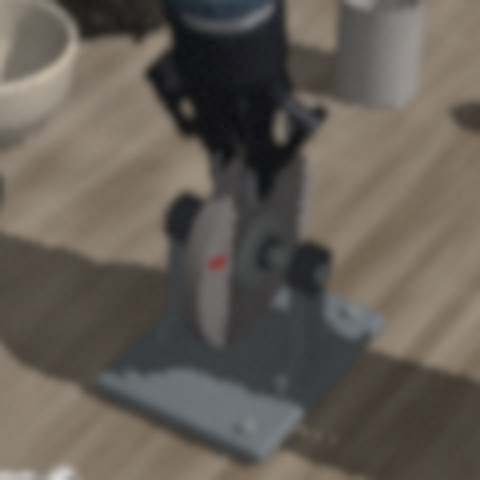

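Call:
{"op": "jog_arm", "data": {
  "plan": [
    {"fingers": 1,"tx": 0.33,"ty": -0.2,"tz": 0.06,"ax": 0,"ay": -4,"az": 0},
    {"fingers": 1,"tx": 0.67,"ty": -0.2,"tz": 0.1,"ax": 0,"ay": -8,"az": 0},
    {"fingers": 1,"tx": 1.0,"ty": -0.2,"tz": 0.2,"ax": 0,"ay": -12,"az": 0},
    {"fingers": 1,"tx": 1.32,"ty": -0.2,"tz": 0.29,"ax": 0,"ay": -16,"az": 0},
    {"fingers": 1,"tx": 1.64,"ty": -0.2,"tz": 0.39,"ax": 0,"ay": -20,"az": 0},
    {"fingers": 1,"tx": 1.95,"ty": -0.2,"tz": 0.51,"ax": 0,"ay": -24,"az": 0},
    {"fingers": 1,"tx": 2.25,"ty": -0.2,"tz": 0.66,"ax": 0,"ay": -28,"az": 0},
    {"fingers": 1,"tx": 2.4,"ty": -0.2,"tz": 0.75,"ax": 0,"ay": -30,"az": 0},
    {"fingers": 1,"tx": 2.4,"ty": -0.2,"tz": 0.75,"ax": 0,"ay": -30,"az": 0},
    {"fingers": 1,"tx": 2.4,"ty": -0.2,"tz": 0.75,"ax": 0,"ay": -30,"az": 0}
  ]
}}

```text
clock: 4.82
tool_pos: [0.4859, 0.1017, 0.1493]
tcp_rot: [3.138, 0.698, 1.569]
contact_force: [-2.8, 3.1, 10.1]
grip_width: 0.0169
```

```bash
sed -i 's/A=np.array(\[.487/A=np.array([.484/' h.py
python3 - <<'E'
s=open('h.py').read()
a=s.index("    c=proj(n,A)[0].astype(int); w=np"); b=s.index("m&=w")
s=s[:a]+"""    th=np.linspace(0,2*np.pi,40); w=np.zeros_like(m)
    cv2.fillPoly(w,[proj(n,A+np.c_[0*th-.009,.073*np.cos(th),.073*np.sin(th)]).round().astype(np.int32)],1); """+s[b:]
open('h.py','w').write(s)
E
python3 - <<'E'
from h import *
for t in "abc":
  for n in C: print(t,n,red(n,cv2.imread(f"pics/{n}_{t}.png")))
look("d")
p,R=cur(); q=p-A; print(p,R.as_euler("xyz"),np.hypot(q[1],q[2]),np.degrees(np.arctan2(q[1],q[2])),robot.get_obs()["contact_force"],robot.get_obs()["grip_width"])
E
```

```text
a side (16, array([364. , 239.4]), array([-9. , 19. , 56.7]), 18.5, 59.8)
a top (7, array([321.6, 272.4]), array([-9. , 21.7, 57.2]), 20.8, 61.2)
b side (16, array([364. , 239.4]), array([-9. , 18.8, 56.6]), 18.4, 59.7)
b top (7, array([321.6, 272.4]), array([-9. , 21.7, 57.3]), 20.7, 61.3)
c side (17, array([356.9, 255.2]), array([-9. , 52.9, 24.4]), 65.2, 58.3)
c top None
side mark (10, array([355.8, 265.2]), array([-9. , 56.9, -7.9]), 97.9, 57.5)
top mark None
[0.48588662 0.10156916 0.14940968] [3.13798704 0.69685803 1.56807179] 0.04831105534387265 39.253832715906164 [-3.14679442  3.02648759  9.61637108] 0.016718467664367707
```

View pics/side_dz.png

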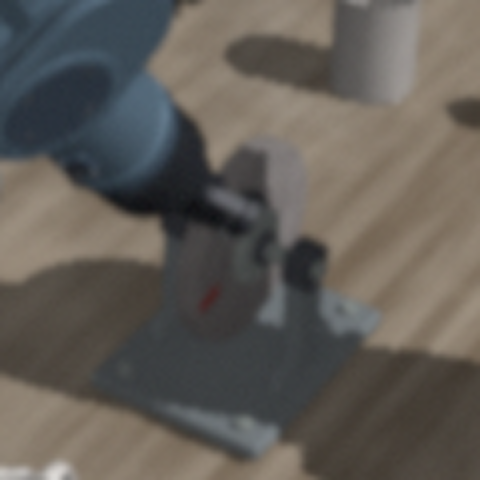

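Call:
{"op": "jog_arm", "data": {
  "plan": [
    {"fingers": 5.5,"tx": 0,"ty": 0,"tz": 0,"ax": 0,"ay": 0,"az": 0},
    {"fingers": 5.5,"tx": 0,"ty": 0,"tz": 0,"ax": 0,"ay": 0,"az": 0},
    {"fingers": 5.5,"tx": 0,"ty": 0,"tz": 0,"ax": 0,"ay": 0,"az": 0},
    {"fingers": 5.5,"tx": 0,"ty": 0,"tz": 0,"ax": 0,"ay": 0,"az": 0},
    {"fingers": 5.5,"tx": 0,"ty": 0,"tz": -2,"ax": 0,"ay": 0,"az": 0},
    {"fingers": 5.5,"tx": 0,"ty": 0,"tz": -4,"ax": 0,"ay": 0,"az": 0},
    {"fingers": 5.5,"tx": 0,"ty": 0,"tz": -6,"ax": 0,"ay": 0,"az": 0},
    {"fingers": 5.5,"tx": 0,"ty": 0,"tz": -7,"ax": 0,"ay": 0,"az": 0},
    {"fingers": 5.5,"tx": 0,"ty": 0,"tz": -7,"ax": 0,"ay": 0,"az": 0},
    {"fingers": 5.5,"tx": 0,"ty": 0,"tz": -7,"ax": 0,"ay": 0,"az": 0},
    {"fingers": 5.5,"tx": 0,"ty": 0,"tz": -7,"ax": 0,"ay": 0,"az": 0},
    {"fingers": 5.5,"tx": 0,"ty": 0,"tz": -7,"ax": 0,"ay": 0,"az": 0}
  ]
}}

```text
clock: 5.92
tool_pos: [0.4847, 0.1444, 0.2006]
tcp_rot: [3.141, 0.701, 1.569]
contact_force: [0.1, 0.0, 0.2]
grip_width: 0.0547
```

Call:
{"op": "jog_arm", "data": {
  "plan": [
    {"fingers": 5.5,"tx": 0,"ty": 0,"tz": 0,"ax": 0,"ay": 0,"az": 0},
    {"fingers": 5.5,"tx": 0,"ty": 0,"tz": 0,"ax": 0,"ay": 0,"az": 0},
    {"fingers": 5.5,"tx": 0,"ty": 0,"tz": 0,"ax": 0,"ay": 0,"az": 0},
    {"fingers": 5.5,"tx": 0,"ty": 0,"tz": 0,"ax": 0,"ay": 0,"az": 0},
    {"fingers": 5.5,"tx": 0,"ty": 0,"tz": 0,"ax": 0,"ay": 0,"az": 0},
    {"fingers": 5.5,"tx": 0,"ty": 0,"tz": 0,"ax": 0,"ay": 0,"az": 0},
    {"fingers": 5.5,"tx": 0,"ty": 0,"tz": 0,"ax": 0,"ay": 0,"az": 0},
    {"fingers": 5.5,"tx": 0,"ty": 0,"tz": 0,"ax": 0,"ay": 0,"az": 0},
    {"fingers": 5.5,"tx": 0,"ty": 0,"tz": 0,"ax": 0,"ay": 0,"az": 0},
    {"fingers": 5.5,"tx": 0,"ty": 0,"tz": 0,"ax": 0,"ay": 0,"az": 0},
    {"fingers": 5.5,"tx": 0,"ty": 0,"tz": 0,"ax": 0,"ay": 0,"az": 0},
    {"fingers": 5.5,"tx": 0,"ty": 0,"tz": 0,"ax": 0,"ay": 0,"az": 0}
  ]
}}

```text
clock: 6.92
tool_pos: [0.485, 0.1458, 0.2013]
tcp_rot: [3.139, 0.699, 1.569]
contact_force: [-0.0, 0.1, -0.2]
grip_width: 0.0552
```

Call:
{"op": "jog_arm", "data": {
  "plan": [
    {"fingers": 5.5,"tx": 0,"ty": 0,"tz": 0,"ax": 0,"ay": 0,"az": 0},
    {"fingers": 5.5,"tx": 0,"ty": 0,"tz": 0,"ax": 0,"ay": 0,"az": 0},
    {"fingers": 5.5,"tx": 0,"ty": 0,"tz": 0,"ax": 0,"ay": 0,"az": 0},
    {"fingers": 5.5,"tx": 0,"ty": 0,"tz": 0,"ax": 0,"ay": 0,"az": 0},
    {"fingers": 5.5,"tx": 0,"ty": 0,"tz": 0,"ax": 0,"ay": 0,"az": 0},
    {"fingers": 5.5,"tx": 0,"ty": 0,"tz": 0,"ax": 0,"ay": 0,"az": 0},
    {"fingers": 5.5,"tx": 0,"ty": 0,"tz": 0,"ax": 0,"ay": 0,"az": 0},
    {"fingers": 5.5,"tx": 0,"ty": 0,"tz": 0,"ax": 0,"ay": 0,"az": 0},
    {"fingers": 5.5,"tx": 0,"ty": 0,"tz": 0,"ax": 0,"ay": 0,"az": 0},
    {"fingers": 5.5,"tx": 0,"ty": 0,"tz": 0,"ax": 0,"ay": 0,"az": 0},
    {"fingers": 5.5,"tx": 0,"ty": 0,"tz": 0,"ax": 0,"ay": 0,"az": 0},
    {"fingers": 5.5,"tx": 0,"ty": 0,"tz": 0,"ax": 0,"ay": 0,"az": 0}
  ]
}}

```text
clock: 7.92
tool_pos: [0.485, 0.1458, 0.2013]
tcp_rot: [3.139, 0.699, 1.569]
contact_force: [0.2, 0.6, 0.3]
grip_width: 0.0547
```

Run:
```python
from h import *
look("e")
```

```text
side mark (10, array([357.5, 253. ]), array([-9. , 50.2, 30.1]), 59.1, 58.5)
top mark None
```

Call:
{"op": "jog_arm", "data": {
  "plan": [
    {"fingers": 5.5,"tx": 0,"ty": 0,"tz": 0,"ax": 0,"ay": 0,"az": 0},
    {"fingers": 5.5,"tx": 0,"ty": 0,"tz": 0,"ax": 0,"ay": 0,"az": 0},
    {"fingers": 5.5,"tx": 0,"ty": 0,"tz": 0,"ax": 0,"ay": 0,"az": 0},
    {"fingers": 5.5,"tx": 0,"ty": 0,"tz": 0,"ax": 0,"ay": 0,"az": 0},
    {"fingers": 5.5,"tx": 0,"ty": 0,"tz": 0,"ax": 0,"ay": 0,"az": 0},
    {"fingers": 5.5,"tx": 0,"ty": 0,"tz": 0,"ax": 0,"ay": 0,"az": 0},
    {"fingers": 5.5,"tx": 0,"ty": 0,"tz": 0,"ax": 0,"ay": 0,"az": 0},
    {"fingers": 5.5,"tx": 0,"ty": 0,"tz": 0,"ax": 0,"ay": 0,"az": 0},
    {"fingers": 5.5,"tx": 0,"ty": 0,"tz": 0,"ax": 0,"ay": 0,"az": 0},
    {"fingers": 5.5,"tx": 0,"ty": 0,"tz": 0,"ax": 0,"ay": 0,"az": 0},
    {"fingers": 5.5,"tx": 0,"ty": 0,"tz": 0,"ax": 0,"ay": 0,"az": 0},
    {"fingers": 5.5,"tx": 0,"ty": 0,"tz": 0,"ax": 0,"ay": 0,"az": 0}
  ]
}}

```text
clock: 9.02
tool_pos: [0.4851, 0.1458, 0.2013]
tcp_rot: [3.139, 0.699, 1.569]
contact_force: [0.2, 0.0, 0.3]
grip_width: 0.0552
```

Run:
```python
from h import *
look("f")
p,R=cur(); q=p-A; print(p,R.as_euler("xyz"),np.hypot(q[1],q[2]),np.degrees(np.arctan2(q[1],q[2])),robot.get_obs()["contact_force"])
```

```text
side mark (10, array([357.5, 253. ]), array([-9. , 50.3, 30.2]), 59.0, 58.7)
top mark (3, array([311., 274.]), array([-9. , 56.2, 33.9]), 58.9, 65.6)
[0.48502895 0.14577615 0.20131169] [3.13928    0.69906837 1.5691433 ] 0.11648197544673489 39.93773135502468 [-0.94640033 -0.42080817  0.12303617]
```

View pics/side_fz.png

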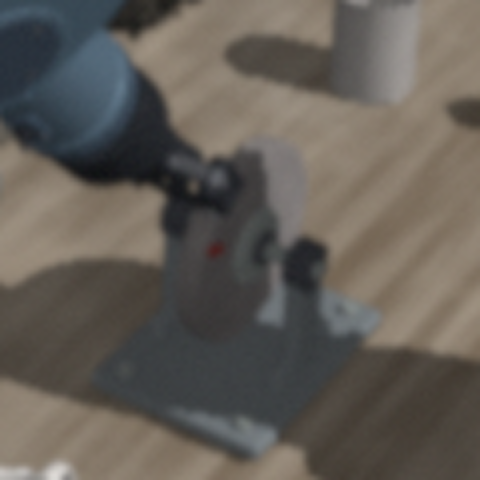

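Call:
{"op": "jog_arm", "data": {
  "plan": [
    {"fingers": 5.5,"tx": 0,"ty": 0,"tz": 2.5,"ax": 0,"ay": 0,"az": 0},
    {"fingers": 5.5,"tx": 0,"ty": 0,"tz": 5,"ax": 0,"ay": 0,"az": 0},
    {"fingers": 5.5,"tx": 0,"ty": 0,"tz": 6.8,"ax": 0,"ay": 0,"az": 0},
    {"fingers": 5.5,"tx": 0,"ty": 0,"tz": 6.8,"ax": 0,"ay": 0,"az": 0},
    {"fingers": 1,"tx": 0,"ty": 0,"tz": 6.8,"ax": 0,"ay": 0,"az": 0},
    {"fingers": 1,"tx": 0,"ty": 0,"tz": 6.8,"ax": 0,"ay": 0,"az": 0},
    {"fingers": 1,"tx": 0,"ty": 0,"tz": 6.8,"ax": 0,"ay": 0,"az": 0},
    {"fingers": 1,"tx": 0,"ty": 0,"tz": 6.8,"ax": 0,"ay": 0,"az": 0},
    {"fingers": 1,"tx": 0,"ty": 0,"tz": 6.8,"ax": 0,"ay": 0,"az": 0},
    {"fingers": 1,"tx": 0,"ty": 0,"tz": 6.8,"ax": 0,"ay": 0,"az": 0}
  ],
  "force": 50
}}

```text
clock: 9.95
tool_pos: [0.4859, 0.1037, 0.1502]
tcp_rot: [3.137, 0.697, 1.569]
contact_force: [-0.1, 3.6, 6.3]
grip_width: 0.0168
```

Call:
{"op": "jog_arm", "data": {
  "plan": [
    {"fingers": 1,"tx": -0.33,"ty": 0,"tz": 0.01,"ax": 0,"ay": 4,"az": 0},
    {"fingers": 1,"tx": -0.67,"ty": 0,"tz": 0.05,"ax": 0,"ay": 8,"az": 0},
    {"fingers": 1,"tx": -1.0,"ty": 0,"tz": 0.1,"ax": 0,"ay": 12,"az": 0},
    {"fingers": 1,"tx": -1.32,"ty": 0,"tz": 0.19,"ax": 0,"ay": 16,"az": 0},
    {"fingers": 1,"tx": -1.64,"ty": 0,"tz": 0.29,"ax": 0,"ay": 20,"az": 0},
    {"fingers": 1,"tx": -1.95,"ty": 0,"tz": 0.41,"ax": 0,"ay": 24,"az": 0},
    {"fingers": 1,"tx": -2.25,"ty": 0,"tz": 0.56,"ax": 0,"ay": 28,"az": 0},
    {"fingers": 1,"tx": -2.54,"ty": 0,"tz": 0.73,"ax": 0,"ay": 32,"az": 0},
    {"fingers": 1,"tx": -2.82,"ty": 0,"tz": 0.92,"ax": 0,"ay": 36,"az": 0},
    {"fingers": 1,"tx": -3.09,"ty": 0,"tz": 1.12,"ax": 0,"ay": 40,"az": 0},
    {"fingers": 1,"tx": -3.09,"ty": 0,"tz": 1.12,"ax": 0,"ay": 40,"az": 0}
  ]
}}

```text
clock: 10.87
tool_pos: [0.4863, 0.0697, 0.163]
tcp_rot: [3.137, -0.004, 1.566]
contact_force: [-5.3, 3.2, 17.5]
grip_width: 0.0169
```

Run:
```python
from h import *
look("g")
p,R=cur(); q=p-A; print(p,R.as_euler("xyz"),np.hypot(q[1],q[2]),np.degrees(np.arctan2(q[1],q[2])),robot.get_obs()["contact_force"],robot.get_obs()["grip_width"])
```

```text
side mark (15, array([364.1, 238.7]), array([-9. , 18.6, 58.8]), 17.6, 61.6)
top mark None
[0.48623507 0.07046084 0.16295481] [3.13701389e+00 9.24963191e-04 1.56957828e+00] 0.05095766169237381 -0.6062309054708932 [-4.50956811 -1.78311722 19.48627295] 0.016964504000663128
```

Call:
{"op": "jog_arm", "data": {
  "plan": [
    {"fingers": 1,"tx": -0.33,"ty": 0,"tz": -0.2,"ax": 0,"ay": 4,"az": 0},
    {"fingers": 1,"tx": -0.67,"ty": 0,"tz": -0.2,"ax": 0,"ay": 8,"az": 0},
    {"fingers": 1,"tx": -1.0,"ty": 0,"tz": -0.1,"ax": 0,"ay": 12,"az": 0},
    {"fingers": 1,"tx": -1.32,"ty": 0,"tz": 0,"ax": 0,"ay": 16,"az": 0},
    {"fingers": 1,"tx": -1.64,"ty": 0,"tz": 0.09,"ax": 0,"ay": 20,"az": 0},
    {"fingers": 1,"tx": -1.95,"ty": 0,"tz": 0.21,"ax": 0,"ay": 24,"az": 0},
    {"fingers": 1,"tx": -2.25,"ty": 0,"tz": 0.36,"ax": 0,"ay": 28,"az": 0},
    {"fingers": 1,"tx": -2.54,"ty": 0,"tz": 0.53,"ax": 0,"ay": 32,"az": 0},
    {"fingers": 1,"tx": -2.82,"ty": 0,"tz": 0.72,"ax": 0,"ay": 36,"az": 0},
    {"fingers": 1,"tx": -3.09,"ty": 0,"tz": 0.92,"ax": 0,"ay": 40,"az": 0},
    {"fingers": 1,"tx": -3.09,"ty": 0,"tz": 0.92,"ax": 0,"ay": 40,"az": 0},
    {"fingers": 1,"tx": -3.09,"ty": 0,"tz": 0.92,"ax": 0,"ay": 40,"az": 0}
  ]
}}

```text
clock: 11.97
tool_pos: [0.4865, 0.0381, 0.1523]
tcp_rot: [3.138, -0.698, 1.569]
contact_force: [-2.9, -9.5, 14.2]
grip_width: 0.0168
```

Run:
```python
from h import *
look("h")
p,R=cur(); q=p-A; print(p,R.as_euler("xyz"),np.hypot(q[1],q[2]),np.degrees(np.arctan2(q[1],q[2])),robot.get_obs()["contact_force"],robot.get_obs()["grip_width"])
```

```text
side mark (17, array([371.9, 231.6]), array([ -9. , -21.6,  58.2]), -20.4, 62.1)
top mark (8, array([334. , 271.5]), array([ -9. , -18.1,  63.5]), -16.0, 66.0)
[0.48651108 0.03814855 0.15237106] [ 3.13704916 -0.69639708  1.57110769] 0.052048437526561464 -39.13654634239881 [-1.70077513 -8.95291418 14.62082079] 0.016697861055980336
```

View pics/side_hz.png

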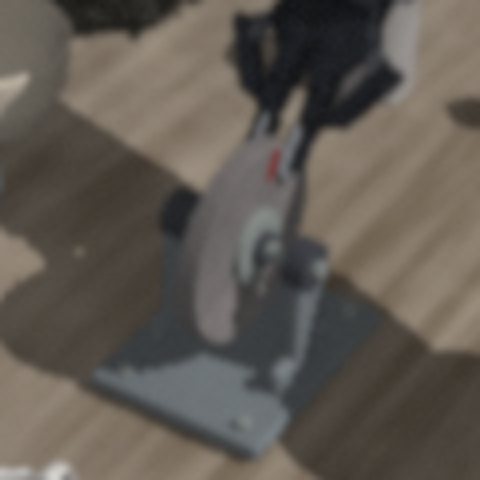

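Call:
{"op": "jog_arm", "data": {
  "plan": [
    {"fingers": 5.5,"tx": 0,"ty": 0,"tz": 0,"ax": 0,"ay": 0,"az": 0},
    {"fingers": 5.5,"tx": 0,"ty": 0,"tz": 0,"ax": 0,"ay": 0,"az": 0},
    {"fingers": 5.5,"tx": 0,"ty": 0,"tz": 0,"ax": 0,"ay": 0,"az": 0},
    {"fingers": 5.5,"tx": 0,"ty": 0,"tz": 0,"ax": 0,"ay": 0,"az": 0},
    {"fingers": 5.5,"tx": 0,"ty": 0,"tz": -2,"ax": 0,"ay": 0,"az": 0},
    {"fingers": 5.5,"tx": 0,"ty": 0,"tz": -4,"ax": 0,"ay": 0,"az": 0},
    {"fingers": 5.5,"tx": 0,"ty": 0,"tz": -6,"ax": 0,"ay": 0,"az": 0},
    {"fingers": 5.5,"tx": 0,"ty": 0,"tz": -7,"ax": 0,"ay": 0,"az": 0},
    {"fingers": 5.5,"tx": 0,"ty": 0,"tz": -7,"ax": 0,"ay": 0,"az": 0},
    {"fingers": 5.5,"tx": 0,"ty": 0,"tz": -7,"ax": 0,"ay": 0,"az": 0},
    {"fingers": 5.5,"tx": 0,"ty": 0,"tz": -7,"ax": 0,"ay": 0,"az": 0},
    {"fingers": 5.5,"tx": 0,"ty": 0,"tz": -7,"ax": 0,"ay": 0,"az": 0}
  ]
}}

```text
clock: 13.07
tool_pos: [0.4843, -0.0036, 0.2044]
tcp_rot: [3.141, -0.698, 1.572]
contact_force: [-0.2, 0.9, -0.7]
grip_width: 0.0551
```

Call:
{"op": "jog_arm", "data": {
  "plan": [
    {"fingers": 5.5,"tx": 0,"ty": 0,"tz": 0,"ax": 0,"ay": 0,"az": 0},
    {"fingers": 5.5,"tx": 0,"ty": 0,"tz": 0,"ax": 0,"ay": 0,"az": 0},
    {"fingers": 5.5,"tx": 0,"ty": 0,"tz": 0,"ax": 0,"ay": 0,"az": 0},
    {"fingers": 5.5,"tx": 0,"ty": 0,"tz": 0,"ax": 0,"ay": 0,"az": 0},
    {"fingers": 5.5,"tx": 0,"ty": 0,"tz": 0,"ax": 0,"ay": 0,"az": 0},
    {"fingers": 5.5,"tx": 0,"ty": 0,"tz": 0,"ax": 0,"ay": 0,"az": 0},
    {"fingers": 5.5,"tx": 0,"ty": 0,"tz": 0,"ax": 0,"ay": 0,"az": 0},
    {"fingers": 5.5,"tx": 0,"ty": 0,"tz": 0,"ax": 0,"ay": 0,"az": 0},
    {"fingers": 5.5,"tx": 0,"ty": 0,"tz": 0,"ax": 0,"ay": 0,"az": 0},
    {"fingers": 5.5,"tx": 0,"ty": 0,"tz": 0,"ax": 0,"ay": 0,"az": 0},
    {"fingers": 5.5,"tx": 0,"ty": 0,"tz": 0,"ax": 0,"ay": 0,"az": 0},
    {"fingers": 5.5,"tx": 0,"ty": 0,"tz": 0,"ax": 0,"ay": 0,"az": 0}
  ]
}}

```text
clock: 14.07
tool_pos: [0.485, -0.0047, 0.2051]
tcp_rot: [3.139, -0.697, 1.572]
contact_force: [0.4, 0.1, 0.0]
grip_width: 0.0548
```

Call:
{"op": "jog_arm", "data": {
  "plan": [
    {"fingers": 5.5,"tx": 0,"ty": 0,"tz": 0,"ax": 0,"ay": 0,"az": 0},
    {"fingers": 5.5,"tx": 0,"ty": 0,"tz": 0,"ax": 0,"ay": 0,"az": 0},
    {"fingers": 5.5,"tx": 0,"ty": 0,"tz": 0,"ax": 0,"ay": 0,"az": 0},
    {"fingers": 5.5,"tx": 0,"ty": 0,"tz": 0,"ax": 0,"ay": 0,"az": 0},
    {"fingers": 5.5,"tx": 0,"ty": 0,"tz": 0,"ax": 0,"ay": 0,"az": 0},
    {"fingers": 5.5,"tx": 0,"ty": 0,"tz": 0,"ax": 0,"ay": 0,"az": 0},
    {"fingers": 5.5,"tx": 0,"ty": 0,"tz": 0,"ax": 0,"ay": 0,"az": 0},
    {"fingers": 5.5,"tx": 0,"ty": 0,"tz": 0,"ax": 0,"ay": 0,"az": 0},
    {"fingers": 5.5,"tx": 0,"ty": 0,"tz": 0,"ax": 0,"ay": 0,"az": 0},
    {"fingers": 5.5,"tx": 0,"ty": 0,"tz": 0,"ax": 0,"ay": 0,"az": 0},
    {"fingers": 5.5,"tx": 0,"ty": 0,"tz": 0,"ax": 0,"ay": 0,"az": 0},
    {"fingers": 5.5,"tx": 0,"ty": 0,"tz": 0,"ax": 0,"ay": 0,"az": 0}
  ]
}}

```text
clock: 15.07
tool_pos: [0.485, -0.0047, 0.2051]
tcp_rot: [3.139, -0.697, 1.572]
contact_force: [0.5, 0.1, -0.4]
grip_width: 0.0552
```

Run:
```python
from h import *
look("i")
```

```text
side mark (16, array([364.1, 238.9]), array([-9. , 18.5, 58. ]), 17.7, 60.9)
top mark (7, array([321.6, 272.3]), array([-9. , 21.6, 57.7]), 20.5, 61.6)
```

Call:
{"op": "jog_arm", "data": {
  "plan": [
    {"fingers": 5.5,"tx": 0,"ty": 0,"tz": 0,"ax": 0,"ay": 0,"az": 0},
    {"fingers": 5.5,"tx": 0,"ty": 0,"tz": 0,"ax": 0,"ay": 0,"az": 0},
    {"fingers": 5.5,"tx": 0,"ty": 0,"tz": 0,"ax": 0,"ay": 0,"az": 0},
    {"fingers": 5.5,"tx": 0,"ty": 0,"tz": 0,"ax": 0,"ay": 0,"az": 0},
    {"fingers": 5.5,"tx": 0,"ty": 0,"tz": 0,"ax": 0,"ay": 0,"az": 0},
    {"fingers": 5.5,"tx": 0,"ty": 0,"tz": 0,"ax": 0,"ay": 0,"az": 0},
    {"fingers": 5.5,"tx": 0,"ty": 0,"tz": 0,"ax": 0,"ay": 0,"az": 0},
    {"fingers": 5.5,"tx": 0,"ty": 0,"tz": 0,"ax": 0,"ay": 0,"az": 0},
    {"fingers": 5.5,"tx": 0,"ty": 0,"tz": 0,"ax": 0,"ay": 0,"az": 0},
    {"fingers": 5.5,"tx": 0,"ty": 0,"tz": 0,"ax": 0,"ay": 0,"az": 0},
    {"fingers": 5.5,"tx": 0,"ty": 0,"tz": 0,"ax": 0,"ay": 0,"az": 0},
    {"fingers": 5.5,"tx": 0,"ty": 0,"tz": 0,"ax": 0,"ay": 0,"az": 0}
  ]
}}

```text
clock: 16.17
tool_pos: [0.485, -0.0047, 0.2051]
tcp_rot: [3.139, -0.697, 1.572]
contact_force: [-0.7, -0.0, 0.3]
grip_width: 0.0551
```

Run:
```python
from h import *
look("j")
p,R=cur(); q=p-A; print(p,R.as_euler("xyz"),np.hypot(q[1],q[2]),np.degrees(np.arctan2(q[1],q[2])),robot.get_obs()["contact_force"])
```

```text
side mark (17, array([364.1, 239. ]), array([-9. , 18.3, 57.4]), 17.7, 60.3)
top mark (8, array([321.5, 272.4]), array([-9. , 22. , 56.5]), 21.2, 60.6)
[ 0.48503823 -0.00467111  0.20507258] [ 3.13916814 -0.69725634  1.57222836] 0.1199525828142788 -39.112257670262295 [ 0.20524565 -0.82207077 -0.03690205]
```

View pics/side_jz.png

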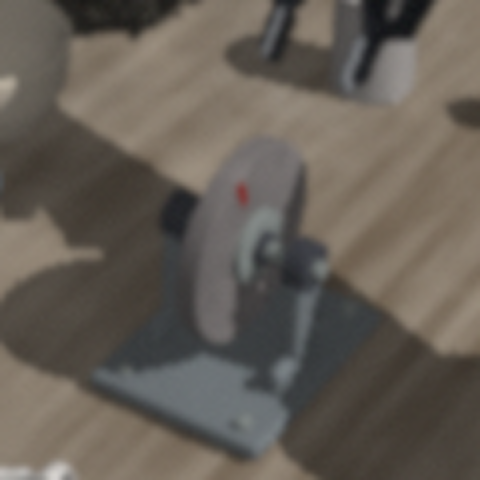

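Call:
{"op": "jog_arm", "data": {
  "plan": [
    {"fingers": 5.5,"tx": 0,"ty": 0,"tz": 2.5,"ax": 0,"ay": 0,"az": 0},
    {"fingers": 5.5,"tx": 0,"ty": 0,"tz": 5,"ax": 0,"ay": 0,"az": 0},
    {"fingers": 5.5,"tx": 0,"ty": 0,"tz": 6.8,"ax": 0,"ay": 0,"az": 0},
    {"fingers": 5.5,"tx": 0,"ty": 0,"tz": 6.8,"ax": 0,"ay": 0,"az": 0},
    {"fingers": 1,"tx": 0,"ty": 0,"tz": 6.8,"ax": 0,"ay": 0,"az": 0},
    {"fingers": 1,"tx": 0,"ty": 0,"tz": 6.8,"ax": 0,"ay": 0,"az": 0},
    {"fingers": 1,"tx": 0,"ty": 0,"tz": 6.8,"ax": 0,"ay": 0,"az": 0},
    {"fingers": 1,"tx": 0,"ty": 0,"tz": 6.8,"ax": 0,"ay": 0,"az": 0},
    {"fingers": 1,"tx": 0,"ty": 0,"tz": 6.8,"ax": 0,"ay": 0,"az": 0},
    {"fingers": 1,"tx": 0,"ty": 0,"tz": 6.8,"ax": 0,"ay": 0,"az": 0}
  ],
  "force": 50
}}

```text
clock: 17.1
tool_pos: [0.4865, 0.0376, 0.1538]
tcp_rot: [3.136, -0.696, 1.572]
contact_force: [0.3, -4.5, 6.5]
grip_width: 0.017
```

Run:
```python
from h import *
look("k")
p,R=cur(); q=p-A; print(p,R.as_euler("xyz"),np.hypot(q[1],q[2]),np.degrees(np.arctan2(q[1],q[2])),robot.get_obs()["contact_force"])
p0,R0=tgt(-39,.052)
for k in range(1,7):
  t,a=row(p0,R0,*tgt(-39+20.4/6*k,.052)); print(t,a[1])
```

```text
side mark (18, array([364.1, 239.1]), array([-9. , 18.5, 57.4]), 17.9, 60.3)
top mark (7, array([321.6, 272.4]), array([-9. , 21.7, 57.2]), 20.7, 61.2)
[0.48648271 0.03761286 0.15376346] [ 3.13607839 -0.69591499  1.57243762] 0.053468564302069775 -38.640040472768014 [ 0.8004338  -5.44315819  6.40499172]
[0.31 0.   0.01] -3.4
[0.62 0.   0.04] -6.8
[0.92 0.   0.08] -10.2
[1.22 0.   0.15] -13.6
[1.52 0.   0.23] -17.0
[1.81 0.   0.33] -20.4
```

Call:
{"op": "jog_arm", "data": {
  "plan": [
    {"fingers": 1,"tx": 0.31,"ty": 0,"tz": -0.05,"ax": 0,"ay": -3.4,"az": 0},
    {"fingers": 1,"tx": 0.62,"ty": 0,"tz": -0.05,"ax": 0,"ay": -6.8,"az": 0},
    {"fingers": 1,"tx": 0.92,"ty": 0,"tz": 0,"ax": 0,"ay": -10.2,"az": 0},
    {"fingers": 1,"tx": 1.22,"ty": 0,"tz": 0.05,"ax": 0,"ay": -13.6,"az": 0},
    {"fingers": 1,"tx": 1.52,"ty": 0,"tz": 0.13,"ax": 0,"ay": -17,"az": 0},
    {"fingers": 1,"tx": 1.81,"ty": 0,"tz": 0.23,"ax": 0,"ay": -20.4,"az": 0},
    {"fingers": 1,"tx": 1.81,"ty": 0,"tz": 0.23,"ax": 0,"ay": -20.4,"az": 0},
    {"fingers": 1,"tx": 1.81,"ty": 0,"tz": 0.23,"ax": 0,"ay": -20.4,"az": 0},
    {"fingers": 1,"tx": 1.81,"ty": 0,"tz": 0.23,"ax": 0,"ay": -20.4,"az": 0},
    {"fingers": 1,"tx": 1.81,"ty": 0,"tz": 0.23,"ax": 0,"ay": -20.4,"az": 0}
  ]
}}

```text
clock: 18.03
tool_pos: [0.4863, 0.0552, 0.163]
tcp_rot: [3.137, -0.342, 1.573]
contact_force: [6.2, 4.9, -9.2]
grip_width: 0.0169
```

Run:
```python
from h import *
look("l"); look("m")
o=robot.get_obs()
p,R=cur(); q=p-A; print(p,R.as_euler("xyz"),np.hypot(q[1],q[2]),np.degrees(np.arctan2(q[1],q[2])),o["contact_force"],o["grip_width"],abs(o["joint_velocities"]).max())
```

```text
side mark (17, array([360.4, 245.9]), array([-9. , 36.6, 45.7]), 38.7, 58.6)
top mark (8, array([315.8, 273.2]), array([-9. , 40.5, 46.2]), 41.2, 61.5)
side mark (17, array([360.3, 245.9]), array([-9. , 36.7, 45.8]), 38.7, 58.7)
top mark (9, array([315.7, 273.2]), array([-9. , 40.8, 45.4]), 42.0, 61.0)
[0.48628952 0.05518461 0.16296148] [ 3.13666829 -0.34199127  1.57254428] 0.0533591558477212 -17.241214470024484 [ 6.4180635   5.3692255  -8.94855218] 0.01699650346526178 0.0017363758797713195
```

View pics/side_mz.png

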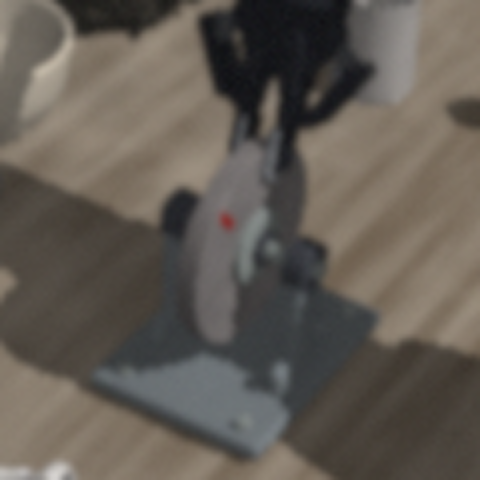

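Run:
```python
from plant import robot
print(robot.finish_job())
```

```text
the job is handed in; nothing more can be done
None
```

I did both turns and both releases, set the wheel with its heavy side pointing down by my estimate, and handed the job in while still gripping it, at about 18 s of the 64 s limit. No verdict was reported.

- **Left turn:** I turned the top left by about 78°, then let go. After about 3 s the wheel came to rest with the red mark at +59° (left of up). Both cameras agreed, though the top one saw the mark in only 3 pixels.
- **Right turn:** I turned the top right by about 80°, then let go. It came to rest with the mark at +17.7° by the side camera and +21° by the top camera.
- **Final position:** By the side camera, half-way is 38.4°, so I turned the wheel left by about 20° and held it. The side camera then read 38.7° and the hand's own turn matched.

**Final checks:**
- The fingers were closed on the wheel at 17 mm with a 50 N grip, and the arm was still.
- The top camera read about 41.6° at the end, against its own half-way value of about 40°. Its earlier reading was poor, so I relied on the side camera. The gap is well inside the 8° allowed.
- I did not re-measure the mug, tin, jar, tape or bowl at the end. The hand never came near them, and contact forces stayed below about 20 N.

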